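Set out a coaster from the sprung dispenser

ROBOT

A 7-joint arm with a two-finger parallel gripper is mounted at the origin on the work surface. World frame = base frame: x ahead of the robot, y to its left, z up, the work surface at z = 0. Lengths are in m, angles in degrees, forces in N, time in s.
With the tool pointing down it reaches from about 0.425 to 0.875 m from the base axis. Payload 4.7 kg.
Tool frame: the origin (TCP) lies between the finger pads; the fingertips stand 19 mm ahead of it and the grasp point (between the pads) is the TCP; x points along the fingers, z is the direction in which the jaws open and shut, and the axes are right-handed (so a half turn about x gives the same grasp; the last joint's range is limited). The gripper opens to 87 mm and grips with 3 to 60 N. Pads are 19 mm wide; open, the fingers measure 117 mm over their backs; the gripper's body (75 mm by 190 mm) begins 51 mm behind the grasp point.
Start: joints at [74.204, 18.392, -4.016, 83.108, 1.295, 78.541, -3.26], TCP at [0.186, -0.623, 0.242] pointing down, gripper open.
Joint ranges: [-163.93, 163.93], [-17.29, 119.83], [-79.2, 71.16], [3.27, 140.29], [-89.18, 269.18], [5.43, 117.66], [-154.24, 154.24]. Speed limits (degrees/s): [147.25, 147.25, 180, 180, 180, 180, 180].

INTERFACE

Orientations are given as [roll, pitch, yaw] about the fixed x, y, z axes, in that order (R = Rz(yaw) Ry(pitch) Rx(roll)).
In Python, from cell import monitor, read_camera, camera_model, env, regions_of gives the robot as it stands. The module is installed in compiled form; this text tells all that it offers.
- The arm moves only by the tool step_arm, never from a script. Its argument "deltas" is a list of rows, each a list of 5 numbers: the gripper's target within -1 to 1 (fully open at 1, half-way at 0, shut at -1), then the shift along the tool's x, y, z in m, then the turn about the tool's x in degrees. A call has 1 to 12 rows; each row is the pose to reach, as a shift and turn from the pose commanded when the call began, along the tool's axes at that moment; what a row does not reach only later rows make up. A row lasts 1/8 s, in which the tool goes at most 62.5 mm and 10.7 degrees, less where a joint would pass 70% of its speed; a pose out of reach is approached as far as the arm can. A call with a gripper value outside its range is refused whole. The fingers move at their own pace and stop on an object; "newtons" is the grip in N (left out, the last holds). Time passes only in rows, so rows that repeat a pose let the fingers close. It gives the time, the measured TCP pose, the force and the opening at its end, in the units of the state.
- monitor.get_obs(): the state, without advancing time (a new reading comes with each control period).
- read_camera(name): name is "side" or "top" or "wrist"; returns (picture, depth): 480x640x3 uint8, red, green, blue; 480x640 float32, m along the optical axis (not along the pixel's ray), 0 where there is no reading.
- camera_model(name): a dict with "fx", "fy", "cx", "cy" (pixels), "xyz" and "attitude" of the camera in the world. Camera axes: x right, y down, z forward; pixel columns grow to the right and rows downward; lengths in m; the calibration is good to about 2 mm. A picture is of the moment at which its call begins: read the wrist's pose just before it. camera_model takes no time and is no camera call; for the wrist camera it gives the pose at the moment of the call.
- env.sign_off(): hands the job in, once; it reports no verdict.
Trained networks look in the newest picture that a camera, given by its name, has taken for a name from the list of things; names that differ only in an ending like _2 or _b are one class to them, and where a whole thing is asked for, a point or a joint stands for the part that bears it (a point fixed in the world has none). Each returns a list of dicts, best first, with "p" (0 to 1); they miss things now and then, are a little off and sometimes report something else, mostly with a low value. They report only what shows in the picture. A call takes as long as a camera call.
- regions_of(camera, thing): "pixels" (480x640 bool, what is visible of it) and "pixel" ([column, row] in pixels, amid what is visible of it).
The state is a dict: "time_s": time; "qpos": joint angles; "joint_velocities": joint speeds; "effort": joint torques, N m; "tool_pos": TCP position; "tool_rot": TCP orientation; "force": force on the tool from outside, world axes, zero at the start; "wrist_torque": the same for the moment, N m; "grip_width": finger opening in m.
Only numpy, scipy, OpenCV 4.12 (cv2) and the standard library are available. Lean on these libraries where they do the work, as an engineer would, in place of code of your own. Each camera call takes 0.05 s, during which the arm holds its last target. There are 200 camera calls.

TASK

In the home cinema, get a place ready for a drink: take the top coaster from the spring-loaded dispenser of round coasters, letting the next one rise into its place, and set it down flat and centred on the empty round drink mat. Put it down while still holding it, don't drop it, and leave the next coaster lying level at the top of the dispenser.

Things in the scene. Friction and masses are not known exactly. Their poses are not given: they have to be found in the camera images.
- top_coaster (a point): centre, half-way up, of the top coaster in the round-coaster dispenser: grey stone disc 62 mm across, 9 mm thick, on a foot 48 mm across, 6 mm high (15 mm, 100 g in all), loose on the stack. z is its upright axis. Grip the disc's rim, from 1.5 mm below this point to 7.5 mm above; the 6 mm below the rim is free gap. The coaster under a tumbler and the square coasters are not meant.
- next_coaster (a point): centre, half-way up, of the coaster directly beneath, identical to the top one; at the start 15 mm below it. The stack of four rides on a soft spring (about 65 N/m), so that when one is taken the rest rise by 15 mm.
- dispenser_top (a point): fixed point, z up, 87.5 mm above the table, where the centre of the dispenser's top coaster lies (within 2 mm). Steel foot 104 mm across; four brass posts 8 mm thick at x = +-32.5, y = +-18.5 mm in this frame end 0.5 mm above this point, guarding the coaster's foot and the lowest 2 mm of its rim with about 2 mm play. The +y and -y sides are open for the fingers.
- empty_mat (a point): middle of the top face of the empty drink mat: a fixed black rubber disc with a thin brass edge, 100 mm across, its top 6 mm above the table; an identical mat beside it already carries a coaster and tumbler. z is up.

How it is judged (in metres and radians):
On the way, in this order (a step that is already met when the one before it is completed fails the run):
1. the top coaster is held clear above the dispenser and the next one has risen into its place (z of top_coaster in the frame of dispenser_top above 0.02 m and contact force between the fingers and top above 0.5 N and distance between next_coaster and dispenser_top below 0.008 m), for 0.1 s.
2. the coaster, still held, is brought down onto the empty mat (z of top_coaster in the frame of empty_mat below 0.013 m and horizontal distance between top_coaster and empty_mat below 0.018 m and contact force between the fingers and top above 0.5 N), for 0.05 s.
At the end, for the whole second after the job is handed in: The coaster lies flat (within 7 degrees) and still on the empty mat, its centre within 18 mm of the mat's middle, released; the next coaster lies level (within 7 degrees) in the dispenser, its centre within 8 mm of the top position (z of top_coaster in the frame of empty_mat between 0.003 and 0.013 m and horizontal distance between top_coaster and empty_mat below 0.018 m and angle between each of top_coaster, next_coaster's own z axis and vertical below 0.12 rad and linear speed of top below 0.02 m/s and contact force between the fingers and top below 0.1 N and distance between next_coaster and dispenser_top below 0.008 m); the robot touches nothing.
It also fails if it takes over 40 s, if anything falls off the work surface, if the arm or the gripper's body presses on something with over 40 N, if the wrist force passes 120 N, or if a joint passes its speed limit or range.

## Working session

There is one attempt and no reset: what is moved stays moved. The work goes in short steps, Python scripts to look and compute and a tool call to move; the robot and the scene stay as the last step left them, time stands still between calls to the robot, and variables do not carry over. Pictures are saved under pics/ and viewed, about 8 in all and at most 12, crops included, and the job is handed in when it is done.

Besides the shell and the picture viewer there is one more tool, called after ">>>" as a command line: name --pt "numbers of a row" for each row, then --argument value for the rest. step_arm: Moves the arm, as the interface text tells. Its arguments: {"type":"object","properties":{"deltas":{"type":"array"},"newtons":{"type":"number"}},"required":["deltas"]}

```bash
mkdir -p pics; cat > h.py <<'E'
import numpy as np, cv2
from scipy.spatial.transform import Rotation as R
from cell import monitor, read_camera, camera_model, env, regions_of
def rot(a):
    a=np.array(a); 
    return a if a.shape==(3,3) else (R.from_quat(a).as_matrix() if a.size==4 else R.from_euler('xyz',a,degrees=True).as_matrix())
def world(m,d,mask=None):
    v,u=np.nonzero((d>0) if mask is None else (mask&(d>0)))
    z=d[v,u]
    P=np.c_[(u-m['cx'])/m['fx']*z,(v-m['cy'])/m['fy']*z,z]
    return P@rot(m['attitude']).T+np.array(m['xyz'])
E
python3 - <<'E'
from h import *
o=monitor.get_obs(); print(o)
for n in ['top','side']:
    m=camera_model(n); print(n,m)
    p,d=read_camera(n); cv2.imwrite(f'pics/{n}1.png',p[:,:,::-1])
    np.savez(f'{n}1.npz',p=p,d=d)
    for t in ['top_coaster','next_coaster','empty_mat','dispenser_top']:
        try:
            for r in regions_of(n,t)[:4]:
                W=world(m,d,r['pixels']); print(t,round(r['p'],2),r['pixel'],len(W),np.median(W,0).round(4) if len(W) else '', W.max(0).round(3) if len(W) else '',W.min(0).round(3) if len(W) else '')
        except Exception as e: print(t,e)
E
```

```text
{'time_s': 0.0, 'qpos': array([74.20581883, 18.43734209, -4.01428479, 83.17627923,  1.29424117,
       78.54092388, -3.25962301]), 'joint_velocities': array([-0.05674472, -0.00227466, -0.06168095,  0.00680391,  0.07989577,
        0.04212298,  0.04012507]), 'effort': array([ 2.54033494e-04, -4.91289926e+01, -4.03766893e-01, -3.12532067e+01,
       -6.41038315e-02,  4.36805247e-02,  1.26536056e-04]), 'tool_pos': array([ 0.18551231, -0.62241217,  0.24046871]), 'tool_rot': array([-177.11074441,   89.89051359,  109.49225922]), 'force': array([ 0.19328594, -0.29931259,  0.67202116]), 'wrist_torque': array([-0.04305419, -0.00430245, -0.02175085]), 'grip_width': 0.08711247884904229}
top {'fx': 578.7716027878066, 'fy': 578.7716027878066, 'cx': 318.06927302003885, 'cy': 251.82174661867424, 'xyz': array([ 0.47453816, -0.01817152,  1.1790688 ]), 'attitude': array([-175.68697051,    0.32841032,  -89.94520484])}
top_coaster 0.71 [210.0, 310.8] 836 [0.4437 0.1871 0.0964] [0.473 0.218 0.103] [0.414 0.157 0.011]
next_coaster 0.57 [227.8, 305.4] 2 [0.4498 0.1576 0.0798] [0.451 0.158 0.083] [0.449 0.1
[... 259 characters left out ...]
3 0.1682 0.0124] [0.494 0.239 0.099] [ 0.393  0.134 -0.005]
side {'fx': 572.674489959157, 'fy': 572.674489959157, 'cx': 332.6351132154149, 'cy': 233.2950156194101, 'xyz': array([0.34217793, 0.65777378, 0.58384727]), 'attitude': array([-126.70516172,    0.91740124, -162.60697352])}
top_coaster 0.85 [375.8, 324.3] 1732 [0.4427 0.1938 0.0951] [0.474 0.222 0.098] [ 0.414  0.059 -0.003]
next_coaster 0.46 [376.6, 380.2] 3572 [0.4328 0.2113 0.0114] [0.494 0.242 0.089] [ 0.392  0.133 -0.002]
empty_mat 0.96 [319.6, 213.5] 1569 [ 0.6216 -0.1377  0.0045] [ 0.679 -0.09   0.008] [ 0.573 -0.203 -0.003]
dispenser_top 0.74 [377.2, 381.4] 3551 [0.4327 0.2113 0.0114] [0.493 0.242 0.089] [ 0.392  0.099 -0.002]
```

View pics/top1.png

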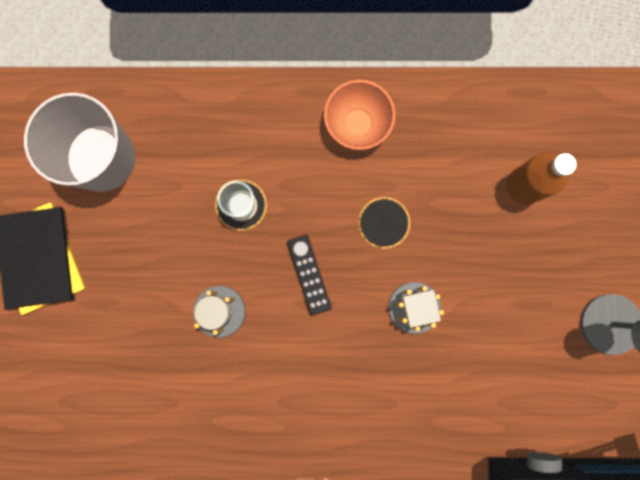

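View pics/side1.png

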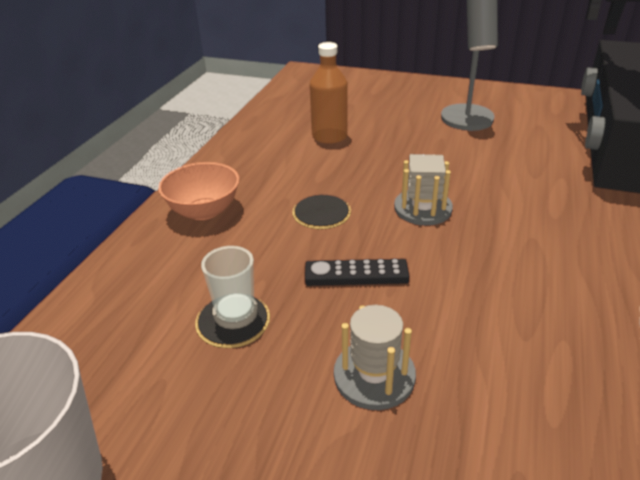

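The top view shows the round dispenser at about (212,312), with its four posts around the disc. The empty mat is at (384,222), the tumbler mat at (241,205) and the square dispenser at (415,308), with a lamp on the right at (612,325). The side view agrees: round stack at (376,335), empty mat at (321,211). Next I'll refine the positions, the post axis and the obstacle heights.

```bash
python3 - <<'E'
from h import *
f=np.load('top1.npz');p,d=f['p'],f['d'];m=camera_model('top')
def ray(u,v,z):
    A=rot(m['attitude']); r=A@np.array([(u-m['cx'])/m['fx'],(v-m['cy'])/m['fy'],1]); c=np.array(m['xyz']); return (c+r*(z-c[2])/r[2])[:2]
hsv=cv2.cvtColor(p,cv2.COLOR_RGB2HSV)
roi=np.zeros(d.shape,bool);roi[283:343,185:250]=1
b=roi&(hsv[...,1]>110)&(hsv[...,2]>140)&(hsv[...,0]>14)&(hsv[...,0]<32)
n,l,s,c=cv2.connectedComponentsWithStats(b.astype(np.uint8))
for i in range(1,n):
    if s[i,4]>3: print('post',c[i].round(1),s[i,4],ray(*c[i],.088).round(4))
W=np.full(d.shape+(3,),np.nan); W[d>0]=world(m,d)
k=roi&(W[...,2]>.088)
v,u=np.nonzero(k);(cx,cy),r=cv2.minEnclosingCircle(np.c_[u,v].astype(np.float32))
print('coaster',cx,cy,r,ray(cx,cy,.095),np.nanmedian(W[k],0), ray(u.mean(),v.mean(),.095))
x,y,z=W[...,0],W[...,1],W[...,2]
for a in np.arange(.1,.9,.08):
    print(round(a,2),[ (lambda q:int(1000*np.nanmax(q)) if q.size else -1)(z[(x>a)&(x<=a+.08)&(y>yy)&(y<=yy+.08)]) for yy in np.arange(-.72,.5,.08)])
o=monitor.get_obs();print(rot(o['tool_rot']).round(3)); print(camera_model('wrist'))
E
```

```text
post [209.  292.7] 18 [0.4796 0.1934]
post [227.3 299.3] 23 [0.4672 0.1589]
post [196.2 325.4] 25 [0.4184 0.2164]
post [215.4 331.8] 25 [0.4065 0.1802]
coaster 212.0 312.0 22.02281379699707 [0.44359371 0.1859133 ] [0.44364991 0.18704737 0.0963001 ] [0.44351773 0.18716082]
0.1 [4, 151, 151, 152, 153, 9, 7, 7, 6, 8, 8, 8, 8, 7, 6, 7]
0.18 [5, 7, 7, 115, 7, 8, 8, 6, 6, 7, 7, 7, 8, 7, 7, 9]
0.26 [6, 7, 7, 6, 7, 7, 7, 7, 7, 9, 6, 6, 6, 6, 7, 8]
0.34 [5, 88, 209, 8, 7, 12, 98, 9, 8, 7, 16, 101, 8, 6, 7, 8]
0.42 [16, 179, 202, 7, 7, 91, 101, 16, 24, 26, 99, 102, 7, 7, 33, 37]
0.5 [8, 8, 8, 7, 7, 8, 15, 10, 24, 26, 7, 7, 7, 7, 20, 36]
0.58 [8, 6, 8, 8, 10, 9, 13, 13, 7, 25, 113, 112, 8, 9, 7, 36]
0.66 [7, 9, 7, 204, 132, 8, 11, 13, 7, 10, 110, 111, 6, 154, 155, 154]
0.74 [9, 8, 9, 8, 10, 7, 63, 65, 65, 9, 8, 7, 7, 154, 84, 155]
0.82 [8, 8, 8, 7, 7, 8, 62, 65, 65, 7, 7, 7, 8, 154, 154, 153]
[[-0.     0.958  0.286]
 [-0.     0.286 -0.958]
 [-1.    -0.     0.   ]]
{'fx': 356.95324881594615, 'fy': 356.95324881594615, 'cx': 325.29732093672436, 'cy': 239.81709221974182, 'xyz': array([ 0.26410155, -0.60019935,  0.38418482]), 'attitude': array([ 1.62701708e+02,  6.18277739e-02, -7.34049638e+01])}
```

```bash
python3 - <<'E'
from h import *
f=np.load('side1.npz');d=f['d'];m=camera_model('side')
k=np.zeros(d.shape,bool);k[0:130,440:505]=1
W=world(m,d,k);W=W[(W[:,2]>.03)&(W[:,1]>-.75)]
for z in np.arange(.03,.5,.05):
    q=W[(W[:,2]>z)&(W[:,2]<z+.05)]
    if len(q): print(round(z,2),len(q),q.min(0).round(3),q.max(0).round(3))
Rt=rot(monitor.get_obs()['tool_rot']); t=monitor.get_obs()['tool_pos']
for w in [(.16,-.50,.32),(.32,-.36,.33),(.47,-.12,.33),(.443,.187,.28)]: print(w,((np.array(w)-t)@Rt).round(3))
E
```

```text
0.03 114 [ 0.415 -0.601  0.031] [ 0.427 -0.587  0.079]
0.08 123 [ 0.415 -0.601  0.08 ] [ 0.427 -0.588  0.13 ]
0.13 127 [ 0.381 -0.601  0.13 ] [ 0.435 -0.549  0.18 ]
0.18 786 [ 0.377 -0.583  0.18 ] [ 0.446 -0.537  0.23 ]
0.23 633 [ 0.387 -0.599  0.23 ] [ 0.451 -0.556  0.269]
(0.16, -0.5, 0.32) [-0.078  0.01  -0.125]
(0.32, -0.36, 0.33) [-0.088  0.204 -0.214]
(0.47, -0.12, 0.33) [-0.088  0.416 -0.401]
(0.443, 0.187, 0.28) [-0.038  0.478 -0.703]
```

>>> step_arm --pt "1 -0.03 0.003 -0.04 0" --pt "1 -0.055 0.006 -0.08 0" --pt "1 -0.078 0.01 -0.125 0" --pt "1 -0.08 0.06 -0.147 -10" --pt "1 -0.083 0.108 -0.17 -20" --pt "1 -0.086 0.156 -0.192 -30" --pt "1 -0.088 0.204 -0.214 -40" --pt "1 -0.088 0.246 -0.251 -50" --pt "1 -0.088 0.288 -0.288 -60" --pt "1 -0.088 0.33 -0.326 -70" --pt "1 -0.088 0.373 -0.363 -80" --pt "1 -0.088 0.416 -0.401 -90"

```text
time_s: 2.0
tool_pos: [0.4705, -0.1182, 0.3299]
tool_rot: [-65.3, 89.9, -48.4]
force: [0.8, -1.3, -0.6]
grip_width: 0.0872
```

>>> step_arm --pt "1 0.01 0.05 0.01 -9" --pt "1 0.02 0.1 0.02 -18" --pt "1 0.03 0.15 0.03 -27" --pt "1 0.04 0.2 0.04 -36" --pt "1 0.05 0.25 0.05 -45" --pt "1 0.05 0.3 0.061 -53" --pt "1 0.05 0.3 0.061 -53" --pt "1 0.05 0.3 0.061 -53"

```text
time_s: 3.0
tool_pos: [0.4426, 0.1845, 0.2795]
tool_rot: [-148.1, 89.9, -78.5]
force: [-0.1, -0.4, 0.6]
grip_width: 0.0871
```

```bash
python3 - <<'E'
from h import *
o=monitor.get_obs();m=camera_model('wrist');p,d=read_camera('wrist');np.savez('w1.npz',p=p,d=d)
Rt=rot(o['tool_rot']);print(o['time_s'],o['tool_pos'],Rt.round(3),o['qpos'].round(1))
cv2.imwrite('pics/w1.png',p[:,:,::-1])
for t in ['top_coaster','next_coaster']:
    for r in regions_of('wrist',t)[:3]:
        W=world(m,d,r['pixels']); 
        if len(W)>20:
            T=W[W[:,2]>np.percentile(W[:,2],90)-.006]
            c,rad=cv2.minEnclosingCircle(T[:,:2].astype(np.float32))
            print(t,round(r['p'],2),r['pixel'],len(W),np.median(T,0).round(4),np.array(c).round(4),round(rad,4))
A=rot(m['attitude'])
W=np.full(d.shape+(3,),np.nan);W[d>0]=world(m,d)
hsv=cv2.cvtColor(p,cv2.COLOR_RGB2HSV)
near=np.hypot(W[...,0]-.443,W[...,1]-.187)<.06
b=near&(hsv[...,1]>110)&(hsv[...,2]>140)&(hsv[...,0]>14)&(hsv[...,0]<32)
n,l,s,c=cv2.connectedComponentsWithStats(b.astype(np.uint8))
for i in range(1,n):
    if s[i,4]>10:
        q=W[l==i]; t=q[q[:,2]>np.nanmax(q[:,2])-.004]; print('post',c[i].round(),s[i,4],np.nanmedian(t,0).round(4))
k=near&(W[...,2]>.0905); q=W[k];c,r=cv2.minEnclosingCircle(q[:,:2].astype(np.float32));print('disc',np.array(c).round(4),r,np.median(q,0))
E
```

```text
3.0 [0.44262534 0.18452342 0.27954773] [[ 0.    -0.937  0.349]
 [-0.001  0.349  0.937]
 [-1.    -0.    -0.001]] [ 28.2  -2.7 -51.7 101.6  -2.1  80.1  46.5]
next_coaster 0.47 [334.5, 184.3] 105 [0.4145 0.1992 0.0804] [0.4241 0.1988] 0.0216
post [310. 179.] 119 [0.4059 0.1817 0.0873]
post [347. 179.] 128 [0.418  0.2162 0.087 ]
post [311. 248.] 51 [0.4673 0.1598 0.0872]
post [349. 248.] 48 [0.4793 0.195  0.0874]
post [520. 349.] 1020 [0.4309 0.2389 0.3499]
post [147. 328.] 54 [0.3959 0.1508 0.3388]
post [129. 366.] 486 [0.3988 0.1492 0.35  ]
post [450. 407.] 5598 [0.4284 0.2172 0.3607]
post [186. 411.] 19 [0.4079 0.1658 0.3631]
disc [0.4265 0.1911] 0.05756838247179985 [0.42152752 0.19824112 0.36118347]
```

View pics/w1.png

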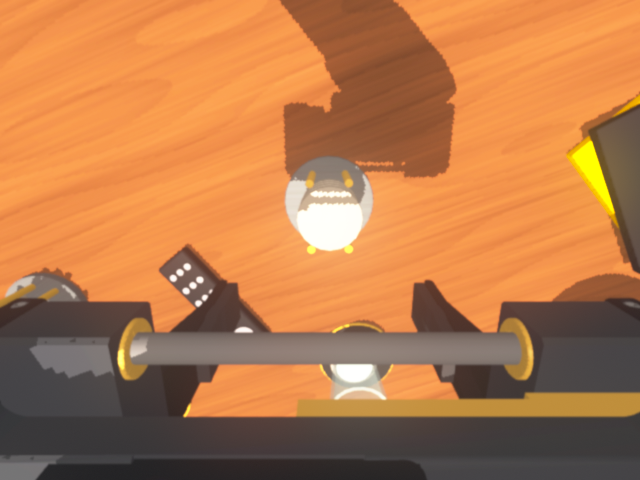

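The wrist view shows the disc at about (330,217) with its four posts at (310,180), (347,180), (311,249) and (349,249), square to the jaws. The post centre agrees with the top camera to about 1 mm.

```bash
python3 - <<'E'
from h import *
f=np.load('w1.npz');p,d=f['p'],f['d'];m=camera_model('wrist')
W=np.full(d.shape+(3,),np.nan);W[d>0]=world(m,d)
z=W[...,2];k=(np.hypot(W[...,0]-.443,W[...,1]-.187)<.06)&(z>.091)&(z<.12)
q=W[k];print(len(q),np.percentile(q[:,2],[5,50,95]))
c,r=cv2.minEnclosingCircle(q[:,:2].astype(np.float32));print(np.array(c),r,q.mean(0), (q.min(0)+q.max(0))/2)
o=monitor.get_obs();Rt=rot(o['tool_rot'])
print(((np.array([.4428,.1877,.102])-o['tool_pos'])@Rt).round(4))
E
```

```text
3263 [0.0943484  0.09554277 0.0967382 ]
[0.44306657 0.18734372] 0.031082917004823685 [0.44207822 0.1874504  0.09553843] [0.44304552 0.18719562 0.09471471]
[0.1775 0.0017 0.0039]
```

>>> step_arm --pt "1 0.05 0.0006 0.0029 0" --pt "1 0.1 0.0006 0.0029 0" --pt "1 0.13 0.0006 0.0029 0" --pt "1 0.15 0.0006 0.0029 0" --pt "1 0.15 0.0006 0.0029 0" --pt "1 0.15 0.0006 0.0029 0" --newtons 12

```text
time_s: 3.9
tool_pos: [0.4437, 0.1877, 0.1304]
tool_rot: [-60.1, 89.9, 9.4]
force: [0.2, -0.9, -0.0]
grip_width: 0.0874
```

```bash
python3 - <<'E'
from h import *
o=monitor.get_obs();Rt=rot(o['tool_rot']);print(o['tool_pos'],o['force'])
m=camera_model('wrist');p,d=read_camera('wrist')
W=np.full(d.shape+(3,),np.nan);W[d>0]=world(m,d)
z=W[...,2];k=(np.hypot(W[...,0]-.443,W[...,1]-.187)<.04)&(z>.0905)&(z<.1)
q=W[k];print(len(q),np.percentile(q[:,2],[5,50,95]))
c,r=cv2.minEnclosingCircle(q[:,:2].astype(np.float32));print(np.array(c),r)
print(((np.array([.443,.1874,.103])-o['tool_pos'])@Rt).round(4))
cv2.imwrite('pics/w2.png',p[:,:,::-1])
E
```

```text
[0.44374305 0.18774619 0.13036858] [ 0.23290556 -0.90373254 -0.0202942 ]
9278 [0.09456642 0.0956696  0.0966561 ]
[0.44289985 0.18789598] 0.03129173070192337
[ 0.0274  0.0006 -0.0006]
```

View pics/w2.png

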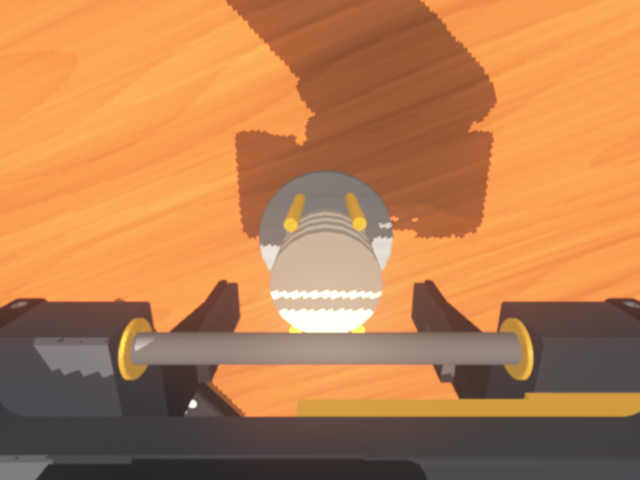

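The disc at (326,275) sits midway between the fingers (inner edges at about 238 and 415). Now descend and grip.

>>> step_arm --pt "1 0.014 0.0006 -0.0002 0" --pt "1 0.0272 0.0006 -0.0002 0" --pt "1 0.0272 0.0006 -0.0002 0" --pt "1 0.0272 0.0006 -0.0002 0" --newtons 12

```text
time_s: 4.45
tool_pos: [0.4422, 0.1883, 0.1022]
tool_rot: [92.8, 90.0, 162.4]
force: [-0.4, 1.5, 1.1]
grip_width: 0.087
```

>>> step_arm --pt "0.6 -0.0005 0 0 0" --pt "0.45 -0.0005 0 0 0" --pt "0.3 -0.0005 0 0 0" --pt "0.3 -0.0005 0 0 0" --pt "0.3 -0.0005 0 0 0" --pt "0.3 -0.0005 0 0 0" --newtons 12

```text
time_s: 5.2
tool_pos: [0.4424, 0.1881, 0.1029]
tool_rot: [-81.0, 90.0, -11.4]
force: [-0.1, -0.3, -0.6]
grip_width: 0.0615
```

>>> step_arm --pt "-1 0 0 0 0" --pt "-1 0 0 0 0" --pt "-1 -0.003 0 0 0" --pt "-1 -0.008 0 0 0" --pt "-1 -0.016 0 0 0" --pt "-1 -0.028 0 0 0" --pt "-1 -0.045 0 0 0" --pt "-1 -0.07 0 0 0" --pt "-1 -0.1 0 0 0" --pt "-1 -0.1 0 0 0" --pt "-1 -0.1 0 0 0" --pt "-1 -0.1 0 0 0" --newtons 15

```text
time_s: 6.7
tool_pos: [0.4416, 0.1878, 0.2019]
tool_rot: [124.2, 89.9, -166.2]
force: [0.3, -0.6, -0.5]
grip_width: 0.0615
```

```bash
python3 - <<'E'
from h import *
o=monitor.get_obs();print(o['tool_pos'],o['grip_width'],rot(o['tool_rot']).round(3))
m=camera_model('side');p,d=read_camera('side')
cv2.imwrite('pics/s2.png',cv2.resize(p[150:430,200:560,::-1],None,fx=2,fy=2))
W=np.full(d.shape+(3,),np.nan);W[d>0]=world(m,d);z=W[...,2]
near=np.hypot(W[...,0]-.443,W[...,1]-.187)<.034
for a,b in [(.06,.1),(.15,.23)]:
    q=W[near&(z>a)&(z<b)]; print(a,len(q),np.percentile(q[:,2],[5,50,90,98]).round(4) if len(q) else '')
for r in regions_of('side','top_coaster')[:4]:
    q=world(m,d,r['pixels']);print(round(r['p'],2),r['pixel'],np.median(q,0).round(4),len(q))
    if len(q)>200:
        from numpy.linalg import svd
        t=q[q[:,2]>np.percentile(q[:,2],95)-.005]; n=svd(t-t.mean(0))[2][2]; print('tilt',np.degrees(np.arccos(abs(n[2]))))
E
```

```text
[0.44164581 0.18781969 0.20190108] 0.06153530961599278 [[-0.002 -0.937  0.348]
 [-0.     0.348  0.937]
 [-1.     0.002 -0.001]]
0.06 2464 [0.0633 0.0933 0.0949 0.0956]
0.15 1377 [0.1882 0.1942 0.2092 0.2261]
0.89 [391.7, 261.8] [0.4307 0.1961 0.194 ] 1119
tilt 3.7271995207565327
```

View pics/s2.png

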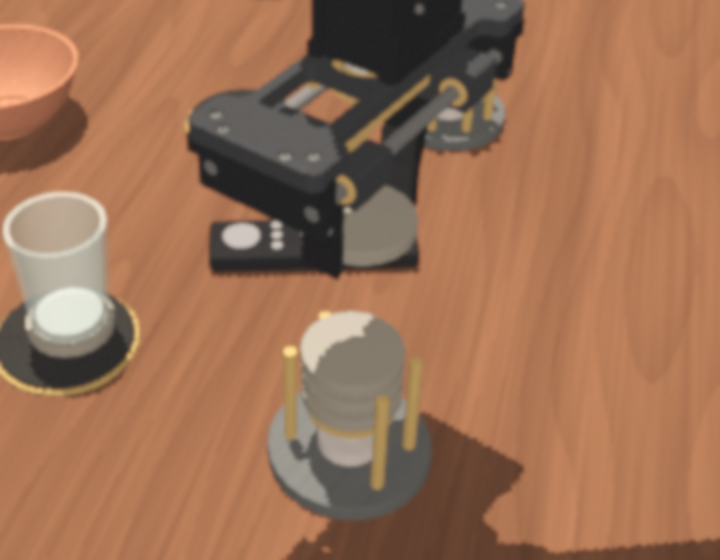

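The crop shows the coaster held level at (380,225). The next one has risen, its top at (353,350) and level with the post tops. Its top z of about 0.095 confirms this. Now the mat centre.

```bash
python3 - <<'E'
from h import *
for n in ['top','side']:
    f=np.load(n+'1.npz');p,d=f['p'],f['d'];m=camera_model(n);A=rot(m['attitude']);C=np.array(m['xyz'])
    W=np.full(d.shape+(3,),np.nan);W[d>0]=world(m,d)
    g=p.max(2)<60
    k=g&(np.hypot(W[...,0]-.624,W[...,1]+.146)<.06)
    v,u=np.nonzero(k);r=np.c_[(u-m['cx'])/m['fx'],(v-m['cy'])/m['fy'],np.ones(len(u))]@A.T
    q=C+r*((.006-C[2])/r[:,2])[:,None]
    c,rad=cv2.minEnclosingCircle(q[:,:2].astype(np.float32));print(n,len(q),q.mean(0),c,rad,(q.min(0)+q.max(0))/2,np.nanmedian(W[k],0))
o=monitor.get_obs();print(((np.array([.6245,-.1465,.2])-o['tool_pos'])@rot(o['tool_rot'])).round(4))
E
```

```text
top 9 [ 0.63185963 -0.13152158  0.006     ] (0.6251930594444275, -0.12765821814537048) 0.03606598079204559 [ 0.62516534 -0.13555146  0.006     ] [ 0.64852171 -0.12587654  0.00693665]<stdin>:9: RuntimeWarning: Mean of empty slice.
  ret = um.true_divide(
Traceback (most recent call last):
ValueError: zero-size array to reduction operation minimum which has no identity
```

```bash
python3 - <<'E'
from h import *
for n in ['top','side']:
    f=np.load(n+'1.npz');p,d=f['p'],f['d'];m=camera_model(n);A=rot(m['attitude']);C=np.array(m['xyz'])
    W=np.full(d.shape+(3,),np.nan);W[d>0]=world(m,d)
    near=np.hypot(W[...,0]-.624,W[...,1]+.146)<.07
    k=near&(p[...,0]<95)
    v,u=np.nonzero(k);r=np.c_[(u-m['cx'])/m['fx'],(v-m['cy'])/m['fy'],np.ones(len(u))]@A.T
    q=C+r*((.006-C[2])/r[:,2])[:,None]
    if len(q): c,rad=cv2.minEnclosingCircle(q[:,:2].astype(np.float32));print(n,len(q),q.mean(0),c,rad,(q.min(0)+q.max(0))/2,np.nanmedian(W[k],0))
o=monitor.get_obs();print(((np.array([.6245,-.1465,.2])-o['tool_pos'])@rot(o['tool_rot'])).round(4))
E
```

```text
top 1621 [ 0.62299199 -0.14515649  0.006     ] (0.6229661703109741, -0.14482805132865906) 0.04707687348127365 [ 0.62316778 -0.14474782  0.006     ] [ 0.62232807 -0.14542488  0.00632345]
side 1235 [ 0.62308689 -0.14063703  0.006     ] (0.6231659650802612, -0.1416260153055191) 0.048001162707805634 [ 0.62372111 -0.14218247  0.006     ] [ 0.62378926 -0.14209635  0.00465966]
[ 0.0018 -0.2878 -0.2498]
```

>>> step_arm --pt "-1 0 -0.025 -0.022 0" --pt "-1 0 -0.06 -0.052 0" --pt "-1 0 -0.1 -0.087 0" --pt "-1 0 -0.14 -0.121 0" --pt "-1 0 -0.18 -0.156 0" --pt "-1 0 -0.22 -0.19 0" --pt "-1 0 -0.255 -0.22 0" --pt "-1 0 -0.277 -0.24 0" --pt "-1 0.01 -0.2855 -0.2474 0" --pt "-1 0.05 -0.2855 -0.2474 0" --pt "-1 0.09 -0.2855 -0.2474 0" --pt "-1 0.12 -0.2855 -0.2474 0"

```text
time_s: 8.3
tool_pos: [0.6221, -0.1414, 0.0799]
tool_rot: [85.0, 89.8, 154.7]
force: [0.2, -0.3, -1.4]
grip_width: 0.0617
```

>>> step_arm --pt "-1 0 0 0 0" --pt "-1 0 0 0 0"

```text
time_s: 8.55
tool_pos: [0.6243, -0.1424, 0.0838]
tool_rot: [-60.7, 89.9, 9.0]
force: [0.9, -0.2, -0.5]
grip_width: 0.0613
```

```bash
python3 - <<'E'
from h import *
o=monitor.get_obs();Rt=rot(o['tool_rot']);print(o['tool_pos'],o['grip_width'],o['force'],Rt.round(3))
m=camera_model('wrist');p,d=read_camera('wrist')
cv2.imwrite('pics/w3.png',p[:,:,::-1])
A=rot(m['attitude']);C=np.array(m['xyz'])
W=np.full(d.shape+(3,),np.nan);W[d>0]=world(m,d);z=W[...,2]
x=o['tool_pos'];near=np.hypot(W[...,0]-x[0],W[...,1]-x[1])<.07
q=W[near&(z>.045)&(z<.062)];print('disc',len(q),np.percentile(q[:,2],[5,50,95]))
if len(q): print(cv2.minEnclosingCircle(q[:,:2].astype(np.float32)))
k=near&(z<.015)&(p.max(2)<110); q=W[k];print('mat',len(q));
if len(q)>5:
    print(q.min(0),q.max(0))
    # circle fit to outer edge: far points
    ctr=np.array([.6232,-.1435]); a=np.degrees(np.arctan2(q[:,1]-ctr[1],q[:,0]-ctr[0])).astype(int)//10
    E=[]
    for i in set(a):
        s=q[a==i]; E.append(s[np.argmax(np.hypot(*(s[:,:2]-ctr).T))][:2])
    E=np.array(E);S=np.linalg.lstsq(np.c_[2*E,np.ones(len(E))],(E**2).sum(1),rcond=None)[0];print('fit',S[:2],np.sqrt(S[2]+S[0]**2+S[1]**2),len(E))
E
```

```text
[ 0.62427792 -0.14236703  0.08380488] 0.061278737263677635 [ 0.94513118 -0.18343909 -0.51004697] [[ 0.001 -0.938  0.347]
 [ 0.     0.347  0.938]
 [-1.    -0.001  0.001]]Traceback (most recent call last):
  File "<stdin>", line 8, in <module>
    return _quantile_unchecked(
        a, q, axis, out, overwrite_input, method, keepdims, weights)
    return _ureduce(a,
                    func=_quantile_ureduce_func,
    ...<5 lines>...
                    overwrite_input=overwrite_input,
                    method=method)
    r = func(a, **kwargs)
    result = _quantile(arr,
                       quantiles=q,
    ...<2 lines>...
                       out=out,
                       weights=wgt)
    slices_having_nans = np.isnan(arr[-1, ...])
                                  ~~~^^^^^^^^^
IndexError: index -1 is out of bounds for axis 0 with size 0
```

View pics/w3.png

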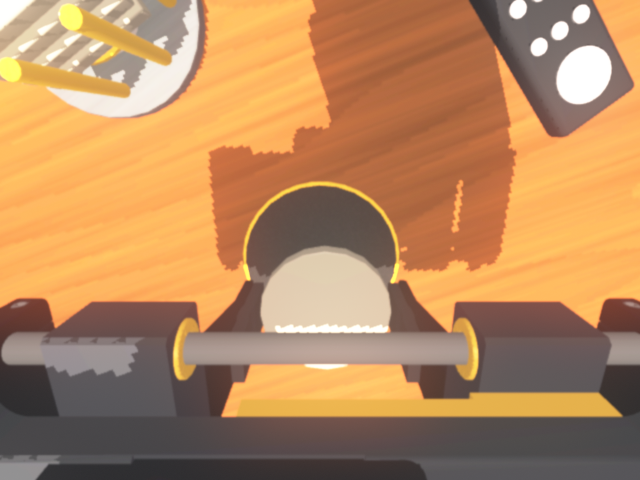

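The coaster at (325,307) is held centred over the mat, whose arc runs from (245,265) through (320,183) to (398,265). The side-to-side offset is about 2 mm. I'll lower it and watch the force.

>>> step_arm --pt "-1 0.02 0 0 0" --pt "-1 0.035 0 0 0" --pt "-1 0.045 0 0 0" --pt "-1 0.049 0 0 0" --pt "-1 0.052 0 0 0" --pt "-1 0.052 0 0 0" --pt "-1 0.052 0 0 0"

```text
time_s: 9.48
tool_pos: [0.624, -0.1433, 0.0313]
tool_rot: [-90.0, 90.0, -20.4]
force: [0.1, 0.2, -0.2]
grip_width: 0.0611
```

```bash
python3 - <<'E'
from h import *
o=monitor.get_obs();x=o['tool_pos'];print(x,o['grip_width'],o['force'])
m=camera_model('wrist');p,d=read_camera('wrist')
cv2.imwrite('pics/w4.png',p[:,:,::-1])
W=np.full(d.shape+(3,),np.nan);W[d>0]=world(m,d);z=W[...,2]
c0=np.array([.6232,-.1435]);rr=np.hypot(W[...,0]-c0[0],W[...,1]-c0[1])
q=W[(rr<.04)&(z>.014)&(z<.04)];print('disc z',np.percentile(q[:,2],[5,50,95]))
hsv=cv2.cvtColor(p,cv2.COLOR_RGB2HSV)
k=(rr>.03)&(rr<.06)&(z<.013)&(hsv[...,0]>20)&(hsv[...,0]<34)&(hsv[...,1]>120)&(hsv[...,2]>120)
E=W[k][:,:2];print(len(E))
if len(E)>10:
    from scipy.optimize import least_squares
    s=least_squares(lambda c:np.hypot(*(E-c).T)-.0495,c0,loss='soft_l1',f_scale=.001);print('mat',s.x,np.abs(s.fun).mean())
E
```

```text
[ 0.62404492 -0.14333095  0.03128588] 0.06110648872905915 [ 0.11960637  0.24356111 -0.21570272]
disc z [0.02026353 0.02393409 0.03344871]
1343
mat [ 0.62282204 -0.14584463] 0.0012795251875612145
```

>>> step_arm --pt "-1 0.001 0 -0.001 0" --pt "-1 0.002 0 -0.0015 0" --pt "-1 0.003 0 -0.0015 0" --pt "-1 0.0035 0 -0.0015 0" --pt "-1 0.0035 0 -0.0015 0" --pt "-1 0.0035 0 -0.0015 0"

```text
time_s: 10.28
tool_pos: [0.6231, -0.1449, 0.0277]
tool_rot: [-177.6, 90.0, -108.0]
force: [-3.4, -1.6, 4.8]
grip_width: 0.0614
```

Contact shows as about 5 N upward. Next I'll hold briefly, release gently and check before retreating.

>>> step_arm --pt "-1 -0.0003 0 0 0" --pt "-1 -0.0003 0 0 0" --pt "0.5 -0.0003 0 0 0" --pt "0.7 -0.0003 0 0 0" --pt "1 -0.0003 0 0 0" --pt "1 -0.0003 0 0 0" --pt "1 -0.0003 0 0 0"

```text
time_s: 11.15
tool_pos: [0.6232, -0.1446, 0.0276]
tool_rot: [119.7, 90.0, -170.6]
force: [0.6, 1.1, 0.5]
grip_width: 0.0863
```

>>> step_arm --pt "1 -0.01 0 0 0" --pt "1 -0.03 0 0 0" --pt "1 -0.07 0 0 0" --pt "1 -0.12 0 0 0" --pt "1 -0.17 0 0 0" --pt "1 -0.2 0 0 0" --pt "1 -0.2 0 0 0" --pt "1 -0.2 0 0 0"

```text
time_s: 12.15
tool_pos: [0.6228, -0.1446, 0.2277]
tool_rot: [162.6, 90.0, -127.8]
force: [-0.2, 0.6, -0.4]
grip_width: 0.0869
```

```bash
python3 - <<'E'
from h import *
o=monitor.get_obs();print(o['time_s'],o['tool_pos'],o['grip_width'],o['force'])
c0=np.array([.6230,-.1445])
def tilt(q): q=q[np.isfinite(q).all(1)]; n=np.linalg.svd(q-q.mean(0),full_matrices=False)[2][2]; return np.degrees(np.arccos(abs(n[2])))
def disc(n,c,a,b,W):
    z=W[...,2];q=W[(np.hypot(W[...,0]-c[0],W[...,1]-c[1])<.04)&(z>a)&(z<b)]
    if len(q)>20: print(n,len(q),np.array(cv2.minEnclosingCircle(q[:,:2].astype(np.float32))[0]).round(4),np.median(q,0).round(4),'tilt',tilt(q).round(1))
for n in ['wrist','side']:
    m=camera_model(n);p,d=read_camera(n);W=np.full(d.shape+(3,),np.nan);W[d>0]=world(m,d);z=W[...,2]
    disc(n+' placed',c0,.0165,.028,W); disc(n+' next',(.443,.1875),.0905,.1,W)
    if n=='wrist':
        hsv=cv2.cvtColor(p,cv2.COLOR_RGB2HSV);rr=np.hypot(W[...,0]-c0[0],W[...,1]-c0[1])
        k=(rr>.04)&(rr<.06)&(z<.013)&(hsv[...,0]>20)&(hsv[...,0]<34)&(hsv[...,1]>120)&(hsv[...,2]>120)
        E=W[k][:,:2]
        from scipy.optimize import least_squares
        if len(E)>10: print('mat',len(E),least_squares(lambda c:np.hypot(*(E-c).T)-.0495,c0,loss='soft_l1',f_scale=.001).x)
        w=p
cv2.imwrite('pics/end.png',np.hstack([cv2.resize(w,(400,300)),cv2.resize(p,(400,300))])[:,:,::-1])
E
```

```text
12.15 [ 0.62281357 -0.14460479  0.22767218] 0.08689696807117044 [-0.16002202  0.59882997 -0.40500388]
wrist placed 2863 [ 0.6231 -0.1451] [ 0.6222 -0.1448  0.0204] tilt 0.2
mat 348 [ 0.62637547 -0.14673952]
side placed 557 [ 0.6239 -0.1432] [ 0.6235 -0.1412  0.0194] tilt 0.5
side next 1634 [0.4442 0.1896] [0.443  0.1916 0.0939] tilt 0.4
```

View pics/end.png

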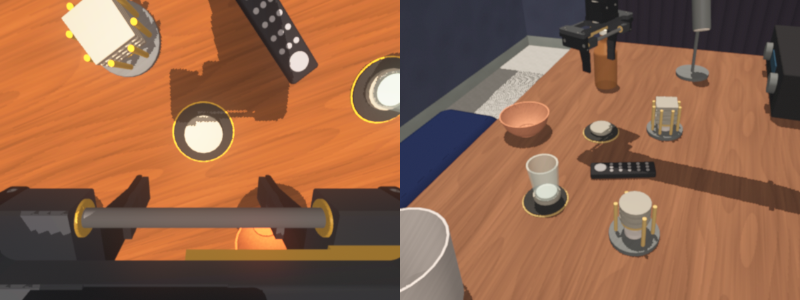

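The left half (wrist) shows the coaster at (203,135) centred within the mat's brass ring. The right half (side) shows it at (600,128), with the next coaster level in the dispenser at (634,202). The gripper is clear, so I'll hand in.

```bash
python3 -c "
from h import *
print(env.sign_off())"
```

```text
the job is handed in; nothing more can be done
None
```

I moved the top coaster from the round dispenser to the empty drink mat. I set it down while still holding it, with about 5 N of contact, then released it and raised the gripper 20 cm clear. The job was handed in at about 12 s; no verdict is reported.

- **Placed coaster:** it lies flat (tilt 0.2–0.5°), with its top about 20 mm above the table, as expected for a coaster resting on the mat. It sits 1–4 mm from the measured mat centre, against the 18 mm allowed.
- **Next coaster:** it has risen to the top position, with its top at 0.094 m, and is level (tilt 0.4°). Its centre is about 3 mm or less from the measured dispenser position.
- **Disagreements:** the mat-centre estimates differed by up to 5 mm between cameras and fits. The wrist network did not find the top coaster, so I located it from the depth image instead. A tilt reading of 3.7° while it was held came from a rough fit partly hidden by the finger, and it did not show up after placing.

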